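# Set the pigment dose dial and store it

### The job

On the blue pigment dosing unit, put a fingertip in the notch of the black dial and push it round until the dial's white index line lines up with the red target line on the scale. Then press the green key right down with a fingertip and let it come up again, leaving the dial on the line; do not press the key while the dial is off the line. Only push and press, grasp nothing, and leave the bottles, jars, cup and spatula where they are.

Things in the scene. Friction and masses are not known exactly. Their poses are not given: they have to be found in the camera images.
- doser: pigment dosing unit, fixed to the table: navy box with white top, 200 (x) x 300 (y) x 60 mm tall. Origin under its centre, z up. On its top: the black dial, axis at (0, 45) mm; round white scale plate of radius 95 mm around it; the green key at (-45, -110) mm. The steel sample cup stands near (67, -85) mm.
- dial_axis (a point): point on the dial's upright turning axis, level with the dial's top face, 88 mm above the table
- dial (a joint): turning angle of the black dial in rad, growing counter-clockwise seen from above. It turns endlessly either way and has no end stop; steady friction of about 0.12 N m (about 2.5 N at the notch), no spring: it stays where it is left.
- index_mark (a point): outer end of the white index line (5 mm wide) on the dial's top face, at the rim, 70 mm from the axis. The dial is a black disc of 140 mm diameter whose top is 88 mm above the table; the line runs radially, and also down the rim.
- notch (a point): point on the grey floor of the finger notch, straight across the axis from the index line, 50 mm from the axis, 66 mm above the table. The notch is cut in from the rim: 56 mm wide between two parallel walls (28 mm either side of the radial line through this point), reaching from the rim in to 30 mm from the axis, open at top and rim, 22 mm deep. Pushing a shut fingertip sideways on either wall turns the dial.
- target_line (a point): where the red target line on the scale meets the dial's rim: 70 mm from the axis. The line (5 mm wide, with a wider red outer end) lies flat on the white scale plate just outside the dial, runs radially outward and does not move; the other scale lines are thin and black. When set, index_mark is directly at this point.
- key (a joint): travel in m of the green push key, 0 up, 0.006 fully down; spring-back, about 5 N fully down; it registers from 0.0045.
- key_top (a point): centre of the green key's top face, 30 mm diameter, 82 mm above the table when up; it presses straight down, and sits in a black collar whose rim is 72 mm above the table (44 mm diameter).
- bottle_yellow: yellow paint bottle, 52 mm diameter, 130 mm tall; origin at its underside; loose, to be left alone
- bottle_red: red paint bottle, 52 mm diameter, 130 mm tall; origin at its underside; loose, to be left alone
- bottle_green: green paint bottle, 52 mm diameter, 130 mm tall; origin at its underside; loose, to be left alone
- jar_lime: lime-yellow paint jar, 60 mm diameter, 60 mm tall; origin at its underside; loose, to be left alone
- jar_blue: blue paint jar, 60 mm diameter, 60 mm tall; origin at its underside; loose, to be left alone
- cup: small open steel sample cup, 44 mm diameter, 40 mm tall, standing on the dosing unit's top; origin at its underside; loose, to be left alone
- spatula: spatula 170 mm long lying flat on the table; origin at its underside; loose, to be left alone

How it is judged:
By the outcome, as a careful person would: the job done as asked, in the order asked, and still so for the second after the job is handed in, with the robot touching nothing.
It also fails if it takes over 51 s, if anything falls off the work surface, if the arm or the gripper's body presses on something with over 40 N, if the wrist force passes 120 N, or if a joint passes its speed limit or range.

### The arm

A 6-joint arm with a two-finger parallel gripper is mounted at the origin on the work surface. World frame = base frame: x ahead of the robot, y to its left, z up, the work surface at z = 0. Lengths are in m, angles in rad, forces in N, time in s.
With the tool pointing down it reaches from about 0.225 to 0.875 m from the base axis. Payload 3.4 kg.
Tool frame: the origin (TCP) lies at the very end of the fingers, on their centre line; the grasp point (between the pads) lies 19 mm behind it; z points along the fingers, y is the line along which they close (so a half turn about z gives the same grasp; the last joint's range is limited). The gripper opens to 85 mm and grips with 20 to 120 N. Pads are 22 mm wide; open, the fingers measure 114 mm over their backs; the gripper's body (76 mm by 85 mm) begins 54 mm behind the grasp point. The pads swing forward as they close: fully open they stand 13 mm farther back than shut.
Start: joints at [-1.307, 0.276, 1.505, -0, 1.361, -0.121], TCP at [0.216, -0.533, 0.231] pointing down, gripper open.
Joint ranges: [-2.89, 2.89], [-0.75, 2.08], [0.22, 2.7], [-1.18, 4.32], [0.11, 2.71], [-2.7, 2.7]. Speed limits (rad/s): [2.57, 2.57, 3.14, 3.14, 3.14, 3.14].

### API

Orientations are given as a unit quaternion [w, x, y, z].
In Python, from rig import manip, get_image, camera_info gives the robot as it stands. The module is installed in compiled form; this text tells all that it offers.
- The arm moves only by the shell command python3 -m crank 'ROWS' [FORCE]. ROWS is a JSON object of lists of equal length, an entry for each row: "translation": the shift along the tool's x, y, z in mm, a list of three; "roll": the turn about the tool's z in rad; "fingers": the opening, from 0 (shut) to 1 (fully open). A call has 1 to 8 rows; each row shifts and turns the commanded pose from where the row before left it, along the tool's axes as they then stand; what a row does not reach is not made up. A row lasts 1/10 s, in which the tool goes at most 50 mm and 8.59 degrees, less where a joint would pass 70% of its speed; a pose out of reach is approached as far as the arm can. A call is refused whole if a number of a shift passes 50 or a number of a turn 0.15, either way. A call with a gripper value outside its range is refused whole. The fingers move at their own pace and stop on an object; FORCE is the grip in N (left out, the last holds). Time passes only in rows, so rows that do not move let the fingers close. It gives the time, the measured TCP pose, the force, the opening and the grip force at its end, in the units of the state.
- manip.get_state(): the state, without advancing time (a new reading comes with each control period).
- get_image(name): name is "side" or "top" or "wrist"; returns the picture (480x640x3 uint8, blue, green, red); there is no depth.
- camera_info(name): a dict with "mtx" (3x3 intrinsics, pixels), "rvec" (rotation vector, rad) and "tvec" (3), from world to camera coordinates, as OpenCV has them. Camera axes: x right, y down, z forward; pixel columns grow to the right and rows downward; lengths in m; the calibration is good to about 2 mm. A picture is of the moment at which its call begins: read the wrist's pose just before it. camera_info takes no time and is no camera call; for the wrist camera it gives the pose at the moment of the call.
- manip.sign_off(): hands the job in; it is judged then, once.
The state is a dict: "clock": time; "qpos": joint angles; "qd": joint speeds; "effort": joint torques, N m; "position": TCP position; "ee_rot": TCP orientation; "contact_force": force on the tool from outside, world axes, zero at the start; "moment": the same for the moment, N m; "width": finger opening in m; "gripper_force": force on a finger pad.
Only numpy, scipy, OpenCV 4.12 (cv2) and the standard library are available. Lean on these libraries where they do the work, as an engineer would, in place of code of your own. Each camera call takes 0.05 s, during which the arm holds its last target. There are 200 camera calls.

## Working session

There is one attempt and no reset: what is moved stays moved. The work goes in short steps, Python scripts to look and compute and a shell command to move; the robot and the scene stay as the last step left them, time stands still between calls to the robot, and variables do not carry over. Pictures are saved under pics/ and viewed, at most 10 in all, crops included, and the job is handed in when it is done.

```bash
mkdir -p pics; cat > h.py <<'E'
import numpy as np, cv2
from rig import manip, get_image, camera_info
def back(name_or_ci,uv,z):
    c=camera_info(name_or_ci) if isinstance(name_or_ci,str) else name_or_ci
    K=np.array(c["mtx"],float);R,_=cv2.Rodrigues(np.array(c["rvec"],float));t=np.array(c["tvec"],float).ravel()
    o=-R.T@t; d=R.T@np.linalg.inv(K)@np.array([uv[0],uv[1],1.])
    return o+d*(z-o[2])/d[2]
def proj(n,p):
    c=camera_info(n)
    return cv2.projectPoints(np.array(p,float).reshape(-1,1,3),np.array(c["rvec"],float),np.array(c["tvec"],float),np.array(c["mtx"],float),None)[0].reshape(-1,2)
E
python3 - <<'E'
from h import *
cv2.imwrite('pics/top.png',get_image('top'))
cv2.imwrite('pics/side.png',get_image('side'))
s=manip.get_state();print(s)
E
```

```text
{'clock': 0.1, 'qpos': array([-1.30699797e+00,  2.76566112e-01,  1.50599704e+00,  4.51441738e-05,
        1.36070236e+00, -1.20950749e-01]), 'qd': array([-0.00037806, -0.00052551, -0.00381305, -0.00031085,  0.00046848,
       -0.00073049]), 'effort': array([ 9.03744931e-04, -4.17700195e+01, -2.46405298e+01, -1.86350676e-04,
        5.89403600e-03, -4.40925760e-06]), 'position': array([ 0.21572795, -0.53250012,  0.2305104 ]), 'ee_rot': array([-8.35869273e-04,  9.81553572e-01,  1.91185475e-01, -3.76744591e-05]), 'contact_force': array([-0.14587989,  0.41286678,  0.31613737]), 'moment': array([-0.05833039, -0.01312257, -0.05623589]), 'gripper_force': 0.0, 'width': 0.0852457762204499}
```

View pics/top.png

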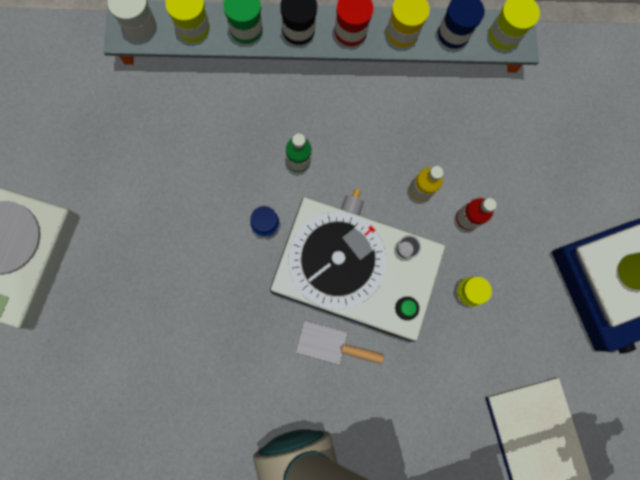

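The doser is centred near (358,268). The dial is at (339,258), with the index pointing lower left to about (312,279) and the notch at the upper right. The red line is at about (370,231), the key at (408,308) and the cup at (407,247). I'll enlarge it.

```bash
python3 - <<'E'
from h import *
im=cv2.imread('pics/top.png')[180:350,260:460]
cv2.imwrite('pics/topc.png',cv2.resize(im,None,fx=4,fy=3.5294,interpolation=cv2.INTER_CUBIC) if 0 else cv2.resize(im,None,fx=3.5,fy=3.5,interpolation=cv2.INTER_CUBIC))
c=camera_info('top');R,_=cv2.Rodrigues(np.array(c['rvec']));print(-R.T@np.array(c['tvec']).ravel(),R)
E
```

```text
[0.41491641 0.05395872 1.04438715] [[ 0.00420143 -0.999293    0.03736095]
 [-0.9845079  -0.0106826  -0.17501452]
 [ 0.1752899  -0.03604684 -0.98385674]]
```

View pics/topc.png

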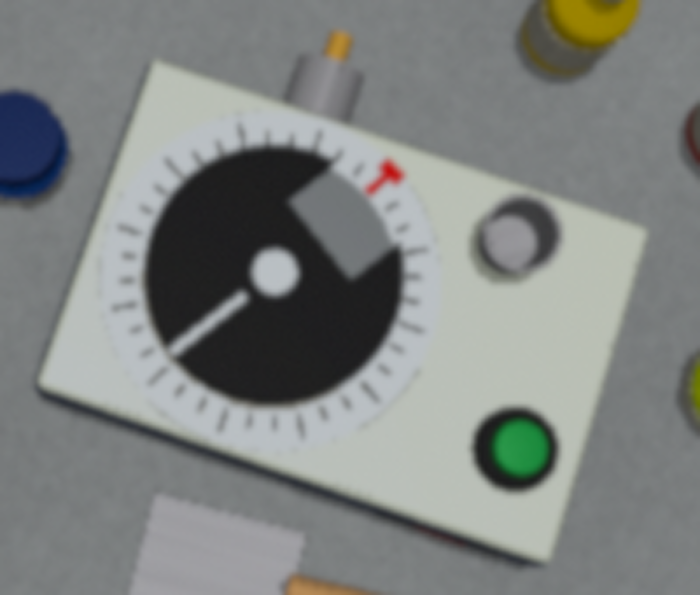

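View pics/side.png

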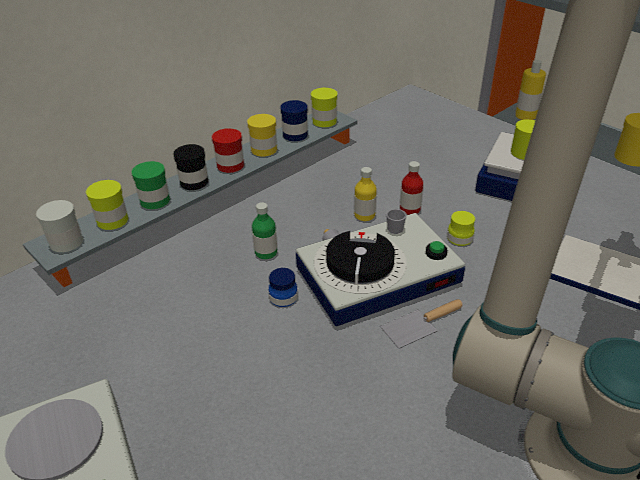

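Crop: the index outer end is at (173,352), the dial centre at (274,275), the red line's inner end at (369,191) and outer end at (393,170). The key is at (521,448). The doser top's corners are at (153,60), (648,231), (549,562) and (38,385). The side view agrees.

```bash
python3 - <<'E'
from h import *
f=lambda x,y,z: back('top',(260+(x+.5)/3.5-.5,180+(y+.5)/3.5-.5),z)
C=[f(*p,.06) for p in [(153,60),(648,231),(549,562),(38,385)]]
c=np.mean(C,0);print('corners',np.round(C,4),'centre',c)
# doser local y along..: key at local (-45,-110): 
yl=(C[0]+C[3]-C[1]-C[2])[:2];yaw=np.arctan2(yl[1],yl[0])-np.pi/2
Rz=np.array([[np.cos(yaw),-np.sin(yaw)],[np.sin(yaw),np.cos(yaw)]])
ax=c[:2]+Rz@[0,.045];key=c[:2]+Rz@[-.045,-.110];cup=c[:2]+Rz@[.067,-.085]
print('yaw',np.degrees(yaw),'axis',ax,'key',key,'cup',cup)
print('axis img',f(274.5,275,.088),'key img',f(521,448,.082))
a2=f(274.5,275,.088)[:2]
ang=lambda p,a:np.degrees(np.arctan2(*(p[:2]-a)[::-1]))
for a in(ax,a2):
  i=f(173,352,.088);t1=f(369,191,.062);t2=f(393,170,.062)
  print('index',ang(i,a),np.linalg.norm(i[:2]-a),'target',ang(t1,a),ang(t2,a),np.linalg.norm(t1[:2]-a))
E
```

```text
corners [[ 0.6637  0.0421  0.06  ]
 [ 0.5691 -0.2353  0.06  ]
 [ 0.3878 -0.174   0.06  ]
 [ 0.4811  0.1031  0.06  ]] centre [ 0.52542369 -0.06603862  0.06      ]
yaw -18.721407403058322 axis [ 0.5398672  -0.02341955] key [ 0.44749827 -0.15577506] cup [ 0.56159656 -0.16804609]
axis img [ 0.53886403 -0.02371561  0.088     ] key img [ 0.4478847  -0.15567233  0.082     ]
index 128.38300282026253 0.0687512126379486 target -47.91668544585839 -48.02506300540978 0.07450748718073112
index 127.56990173926596 0.06836728280481365 target -47.195984940122905 -47.44443674000672 0.07496603072079672
```

Turning about 175° clockwise is the shorter way round. I'll go over the notch with the fingers shut, then roll so that tool x points at the axis.

```bash
python3 -m crank '{"translation":[[31.5,-19,0],[31.5,-19,0],[31.5,-19,0],[31.5,-19,0],[31.5,-19,0],[31.5,-19,0],[31.5,-19,0],[31.5,-19,0]],"roll":[0,0,0,0,0,0,0,0],"fingers":[0,0,0,0,0,0,0,0]}' 20
python3 -m crank '{"translation":[[31.5,-19,0],[31.5,-19,0],[31.5,-19,0],[31.5,-19,0],[31.5,-19,0],[31.5,-19,0],[31.5,-19,0],[31.5,-19,0]],"roll":[0,0,0,0,0,0,0,0],"fingers":[0,0,0,0,0,0,0,0]}'
python3 -m crank '{"translation":[[0,0,0],[0,0,0],[0,0,0],[0,0,0],[0,0,0],[0,0,0],[0,0,0]],"roll":[-0.14,-0.14,-0.14,-0.14,-0.14,-0.14,-0.14],"fingers":[0,0,0,0,0,0,0]}'
python3 -m crank '{"translation":[[0,0,0],[0,0,0],[0,0,0],[0,0,0],[0,0,0],[0,0,0],[0,0,0]],"roll":[-0.14,-0.14,-0.14,-0.14,-0.14,-0.14,-0.03],"fingers":[0,0,0,0,0,0,0]}'
cat >> h.py <<'E'
AX=np.array([.5394,-.0236])
def rep():
    s=manip.get_state();w,x,y,z=s['ee_rot'];phi=np.degrees(2*np.arctan2(y,x))
    p=np.array(s['position']);d=AX-p[:2];f=np.radians(phi)
    X=np.array([np.cos(f),np.sin(f)]);Y=np.array([np.sin(f),-np.cos(f)])
    print('t',s['clock'],'p',np.round(p,4),'phi',round(phi%360,2),'q6',round(s['qpos'][5],3),'axis in tool mm',np.round([1e3*d@X,1e3*d@Y],1),'F',np.round(s['contact_force'],1))
    return X,Y,p
E
python3 - <<'E'
from h import *
rep()
im=get_image('wrist');cv2.imwrite('pics/w1.png',im)
print(proj('wrist',[[.5394,-.0236,.088]]))
E
```

```text
clock: 0.9
position: [0.3929, -0.296, 0.231]
ee_rot: [-0.0, 0.982, 0.191, -0.0]
contact_force: [-0.4, -1.3, -0.3]
width: -0.0001
gripper_force: 0.0
clock: 1.7
position: [0.5693, -0.0606, 0.2309]
ee_rot: [-0.0, 0.982, 0.191, -0.0]
contact_force: [0.1, -1.3, 0.5]
width: 0.0
gripper_force: 0.0
clock: 2.4
position: [0.5685, -0.0619, 0.2307]
ee_rot: [-0.0, 0.774, 0.633, -0.0]
contact_force: [0.0, -0.3, 0.4]
width: 0.0002
gripper_force: 0.0
clock: 3.1
position: [0.5686, -0.062, 0.2308]
ee_rot: [-0.0, 0.437, 0.899, -0.0]
contact_force: [0.4, 0.3, -0.2]
width: -0.0003
gripper_force: 0.0
t 3.1 p [ 0.5686 -0.062   0.2308] phi 128.12 q6 -0.895 axis in tool mm [48.2  0.7] F [ 0.4  0.3 -0.2]
[[323.46009721 159.85586806]]
```

View pics/w1.png

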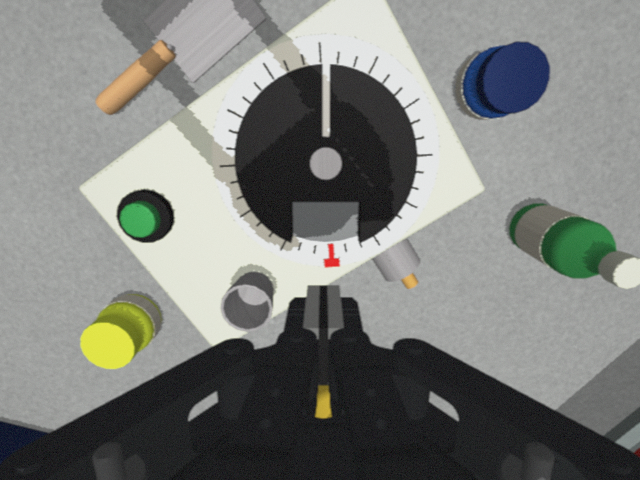

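The wrist view shows the index line going straight up to (326,65), the hub at (326,163), the notch at x 292–359, y 203–240, and the red line at (331,246)–(332,264). The fingers are shut.

```bash
python3 - <<'E'
from h import *
X,Y,p=rep()
i=back('wrist',(326,65),.088)[:2];j=back('wrist',(326,135),.088)[:2];h=back('wrist',(326,163),.09)[:2]
t1=back('wrist',(331,247),.062)[:2];t2=back('wrist',(332,263),.062)[:2]
a=lambda v:np.degrees(np.arctan2(v[1],v[0]))
l=back('wrist',(234,157),.088)[:2];r=back('wrist',(417,157),.088)[:2]
print('hub',h,'rim mid',(l+r)/2,'idx',a(i-AX),np.linalg.norm(i-AX),a(i-j),'tgt',a(t1-AX),a(t2-AX),a(t2-t1))
n=back('wrist',(292,204),.088)[:2],back('wrist',(359,204),.088)[:2];print('notch',n,[((q-p[:2])@X*1e3,(q-p[:2])@Y*1e3) for q in n])
E
```

```text
t 3.15 p [ 0.5686 -0.062   0.2309] phi 128.06 q6 -0.894 axis in tool mm [48.2  0.6] F [ 0.7  0.2 -0.8]
hub [ 0.54226347 -0.02412694] rim mid [ 0.53930536 -0.02095678] idx 126.45999441228113 0.0664377547608909 128.13527983452929 tgt -47.06950668781956 -47.26015913734059 -48.24565444841735
notch (array([ 0.54092448, -0.06598609]), array([ 0.58272191, -0.0333289 ])) [(np.float64(13.897052616269544), np.float64(-24.286058426379714)), (np.float64(13.846548310671606), np.float64(28.756508527373338))]
```

```bash
python3 -m crank '{"translation":[[-3,1,22],[0,0,22],[0,0,22],[0,0,22],[0,0,22],[0,0,22],[0,0,14],[0,0,12]],"roll":[0,0,0,0,0,0,0,0],"fingers":[0,0,0,0,0,0,0,0]}'
python3 -m crank '{"translation":[[0,-3,0],[0,-3,0],[0,-3,0],[0,-2,0],[0,-1,0]],"roll":[0,0,0,0,0],"fingers":[0,0,0,0,0]}'
python3 -c "
from h import *
rep()"
```

```text
clock: 3.95
position: [0.571, -0.0637, 0.0721]
ee_rot: [-0.001, 0.439, 0.899, -0.0]
contact_force: [0.3, -0.1, -0.3]
width: 0.0001
gripper_force: 0.0
clock: 4.45
position: [0.5622, -0.0715, 0.074]
ee_rot: [0.001, 0.438, 0.899, 0.0]
contact_force: [0.2, -0.3, 0.4]
width: -0.0001
gripper_force: 0.0
t 4.45 p [ 0.5622 -0.0715  0.074 ] phi 128.02 q6 -0.913 axis in tool mm [51.8 11.5] F [ 0.2 -0.3  0.4]
```

```bash
python3 -m crank '{"translation":[[0,-2,0],[1.9,-6.1,0],[1.9,-6.1,0],[1.9,-6.1,0],[1.9,-6.1,0],[1.9,-6.1,0],[1.9,-6.1,0],[1.9,-6.1,0]],"roll":[0,0.12,0.12,0.12,0.12,0.12,0.12,0.12],"fingers":[0,0,0,0,0,0,0,0]}'
python3 - <<'E'
from h import *
rep()
im=get_image('wrist');cv2.imwrite('pics/w2.png',im)
E
```

```text
clock: 5.25
position: [0.5194, -0.0722, 0.074]
ee_rot: [0.002, 0.768, 0.64, 0.002]
contact_force: [4.3, 1.7, -0.7]
width: 0.0003
gripper_force: 2.1
t 5.25 p [ 0.5194 -0.0722  0.074 ] phi 79.57 q6 -0.092 axis in tool mm [51.4 10.8] F [ 4.3  1.7 -0.7]
```

View pics/w2.png

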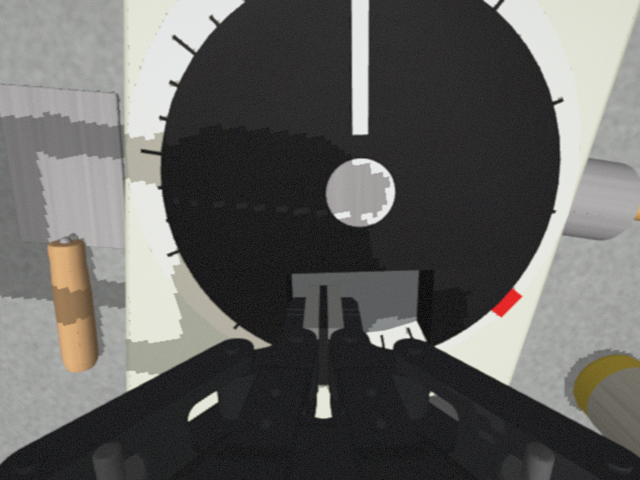

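The wrist view shows the finger on the left notch wall, with the index line upright at x=360. It follows the tool yaw, so the push works and I'll keep going.

```bash
python3 -m crank '{"translation":[[1.7,-6.1,0],[1.7,-6.1,0],[1.7,-6.1,0],[1.7,-6.1,0],[1.7,-6.1,0],[1.7,-6.1,0],[1.7,-6.1,0],[1.7,-6.1,0]],"roll":[0.12,0.12,0.12,0.12,0.12,0.12,0.12,0.12],"fingers":[0,0,0,0,0,0,0,0]}'
python3 -c "
from h import *
rep()"
```

```text
clock: 6.1
position: [0.4885, -0.0364, 0.0742]
ee_rot: [0.002, 0.977, 0.214, 0.003]
contact_force: [4.5, -2.2, -1.6]
width: 0.0001
gripper_force: 2.1
t 6.1 p [ 0.4885 -0.0364  0.0742] phi 24.77 q6 0.924 axis in tool mm [51.6  9.7] F [ 4.5 -2.2 -1.6]
```

```bash
python3 -m crank '{"translation":[[1.5,-6.1,0],[1.6,-6.1,0],[1.6,-6.1,0],[1.6,-6.1,0],[1.6,-6.1,0],[1.6,-6.1,0],[1.6,-6.1,0],[1.6,-6.1,0]],"roll":[0.12,0.12,0.12,0.12,0.12,0.12,0.12,0.12],"fingers":[0,0,0,0,0,0,0,0]}'
python3 - <<'E'
from h import *
rep()
im=get_image('wrist');cv2.imwrite('pics/w3.png',im)
E
```

```text
clock: 6.9
position: [0.4985, 0.0102, 0.074]
ee_rot: [0.001, 0.966, -0.26, 0.002]
contact_force: [0.6, -5.0, 0.9]
width: -0.0003
gripper_force: 2.1
t 6.9 p [0.4985 0.0102 0.074 ] phi 329.82 q6 1.983 axis in tool mm [52.3  8.7] F [ 0.6 -5.   0.9]
```

View pics/w3.png

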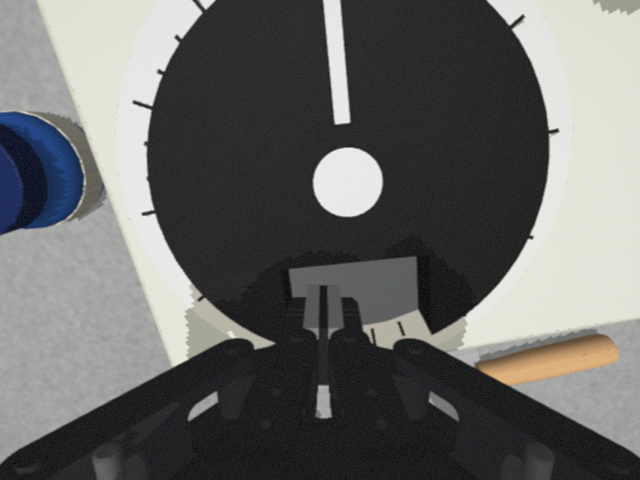

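The index line runs (331,0)–(342,122), about 5° behind the tool yaw. I'll compute its angle.

```bash
python3 - <<'E'
from h import *
rep()
a=back('wrist',(331,2),.088)[:2];b=back('wrist',(342,122),.088)[:2];h=back('wrist',(348,182),.09)[:2]
f=lambda v:np.degrees(np.arctan2(v[1],v[0]))
print(f(a-b),f(a-AX),f(a-h),h)
E
```

```text
t 6.95 p [0.499  0.0112 0.074 ] phi 329.62 q6 1.986 axis in tool mm [52.4  9.6] F [ 1.2 -1.8  1.4]
-24.115407650431045 -23.313724084826774 -24.042453589239777 [ 0.54252466 -0.02417798]
```

```bash
python3 -m crank '{"translation":[[1.3,-5.7,0],[1.3,-5.7,0],[1.3,-5.7,0],[0,0,0]],"roll":[0.11,0.11,0.11,0],"fingers":[0,0,0,0]}'
python3 -c "
from h import *
rep()"
python3 -m crank '{"translation":[[0,3,0],[0,3,0],[0,0,-30],[0,0,-40],[0,0,-40],[0,0,-40],[0,0,0]],"roll":[0,0,0,0,0,0,0],"fingers":[0,0,0,0,0,0,0]}'
python3 - <<'E'
from h import *
rep()
im=get_image('wrist');cv2.imwrite('pics/w4.png',im)
E
```

```text
clock: 7.35
position: [0.5104, 0.023, 0.0734]
ee_rot: [0.0, 0.911, -0.413, 0.0]
contact_force: [-0.4, -1.3, -0.1]
width: 0.0001
gripper_force: 0.2
t 7.35 p [0.5104 0.023  0.0734] phi 311.21 q6 2.332 axis in tool mm [54.1  8.9] F [-0.4 -1.3 -0.1]
clock: 8.05
position: [0.5088, 0.0189, 0.2289]
ee_rot: [-0.002, 0.91, -0.414, 0.005]
contact_force: [1.2, 0.8, -0.0]
width: 0.0
gripper_force: 0.0
t 8.05 p [0.5088 0.0189 0.2289] phi 311.1 q6 2.324 axis in tool mm [52.2  4.9] F [ 1.2  0.8 -0. ]
```

View pics/w4.png

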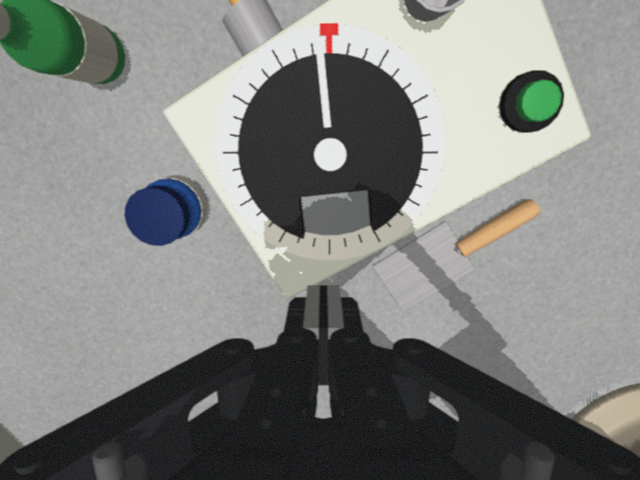

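The index now runs (327,127)–(320,54) and the red line is at (329,52)–(329,26), so about 5° remain. I'll measure it properly with a rim fit.

```bash
cat >> h.py <<'E'
def measure(fn,guess=AX):
    """dial axis from rim fit, index and target angle (deg); image saved with arm still standing"""
    from scipy.optimize import least_squares
    im=cv2.imread(fn);hsv=cv2.cvtColor(im,cv2.COLOR_BGR2HSV)
    L=[];T=[]
    g=im.max(2)
    red=(((hsv[...,0]<8)|(hsv[...,0]>172))&(hsv[...,1]>150)&(hsv[...,2]>100))
    def samp(img,P):
        uv=proj('wrist',P).astype(np.float32)
        return cv2.remap(img,uv[:,0].reshape(-1,1),uv[:,1].reshape(-1,1),cv2.INTER_LINEAR).ravel()
    th=np.radians(np.arange(0,360,3));rr=np.arange(.055,.085,.0005);pts=[]
    for t in th:
        v=samp(g,np.c_[guess[0]+rr*np.cos(t),guess[1]+rr*np.sin(t),0*rr+.088]).astype(float)
        k=np.argmax(np.diff(v))
        if v[max(0,k-8):k-1].max(initial=0)<70 and np.diff(v)[k]>15: pts.append(guess+(rr[k]+.00025)*np.array([np.cos(t),np.sin(t)]))
    pts=np.array(pts)
    s=least_squares(lambda q:np.hypot(*(pts-q[:2]).T)-q[2],[*guess,.07],loss='soft_l1',f_scale=.0005).x
    a=np.radians(np.arange(0,360,.1));ax=s[:2]
    def cen(img,r,z,lo,win=None):
        v=samp(img,np.c_[ax[0]+r*np.cos(a),ax[1]+r*np.sin(a),0*a+z]).astype(float)
        m=v>lo
        return np.degrees(np.angle(np.sum(np.exp(1j*a[m])))),m.sum()/10
    print('axis',s,len(pts))
    for r in(.035,.045,.055,.062):print('idx',r,cen(g,r,.088,150))
    for r in(.078,.084,.09):print('tgt',r,cen(red.astype(np.uint8)*255,r,.062,128))
    return ax
E
python3 - <<'E'
from h import *
measure('pics/w4.png')
E
```

```text
axis [ 0.53953264 -0.02453322  0.06892111] 93
idx 0.035 (np.float64(15.236406377161497), np.float64(16.5))
idx 0.045 (np.float64(-40.5576068950741), np.float64(7.7))
idx 0.055 (np.float64(-42.79999999999998), np.float64(5.5))
idx 0.062 (np.float64(-42.899999999999984), np.float64(4.9))
tgt 0.078 (np.float64(-48.24999999999998), np.float64(2.4))
tgt 0.084 (np.float64(-48.39999999999999), np.float64(2.5))
tgt 0.09 (np.float64(-48.499999999999986), np.float64(8.1))
```

```bash
python3 -m crank '{"translation":[[0,0,40],[0,0,40],[0,0,40],[0,0,30],[0,-3,0],[0,-3,0],[0,0,0]],"roll":[0,0,0,0,0,0,0],"fingers":[0,0,0,0,0,0,0]}'
python3 -m crank '{"translation":[[0.3,-1.7,0],[0.4,-1.7,0],[0.4,-1.6,0],[0,0,0],[0,0,0]],"roll":[0.031,0.031,0.032,0,0],"fingers":[0,0,0,0,0]}'
python3 -m crank '{"translation":[[0,3,0],[0,3,0],[0,0,-30],[0,0,-40],[0,0,-40],[0,0,-40],[0,0,0]],"roll":[0,0,0,0,0,0,0],"fingers":[0,0,0,0,0,0,0]}'
python3 - <<'E'
from h import *
rep()
im=get_image('wrist');cv2.imwrite('pics/w5.png',im)
measure('pics/w5.png')
u,v=proj('wrist',[[*AX,.088]])[0].astype(int);print(u,v)
cv2.imwrite('pics/w5c.png',cv2.resize(im[max(0,v-150):v+20,u-110:u+110],None,fx=3,fy=3,interpolation=cv2.INTER_CUBIC))
E
```

```text
clock: 8.8
position: [0.5106, 0.0233, 0.074]
ee_rot: [0.0, 0.91, -0.414, 0.0]
contact_force: [-0.8, -0.7, -0.7]
width: 0.0001
gripper_force: 0.4
clock: 9.3
position: [0.5149, 0.0256, 0.0742]
ee_rot: [-0.0, 0.89, -0.457, 0.0]
contact_force: [-2.2, -0.5, 1.0]
width: -0.0001
gripper_force: 0.8
clock: 10.0
position: [0.5138, 0.0216, 0.2295]
ee_rot: [-0.003, 0.889, -0.457, 0.006]
contact_force: [0.4, -0.5, 0.4]
width: 0.0
gripper_force: 0.0
t 10.0 p [0.5138 0.0216 0.2295] phi 305.62 q6 2.426 axis in tool mm [51.7  5.6] F [ 0.4 -0.5  0.4]
axis [ 0.53950981 -0.02460698  0.0688654 ] 94
idx 0.035 (np.float64(1.700528289723326), np.float64(16.4))
idx 0.045 (np.float64(-43.73329892555026), np.float64(7.6))
idx 0.055 (np.float64(-47.84999999999999), np.float64(5.8))
idx 0.062 (np.float64(-47.79999999999997), np.float64(5.1))
tgt 0.078 (np.float64(-48.249999999999986), np.float64(2.8))
tgt 0.084 (np.float64(-48.44999999999998), np.float64(2.2))
tgt 0.09 (np.float64(-48.399999999999984), np.float64(7.7))
330 156
```

View pics/w5c.png

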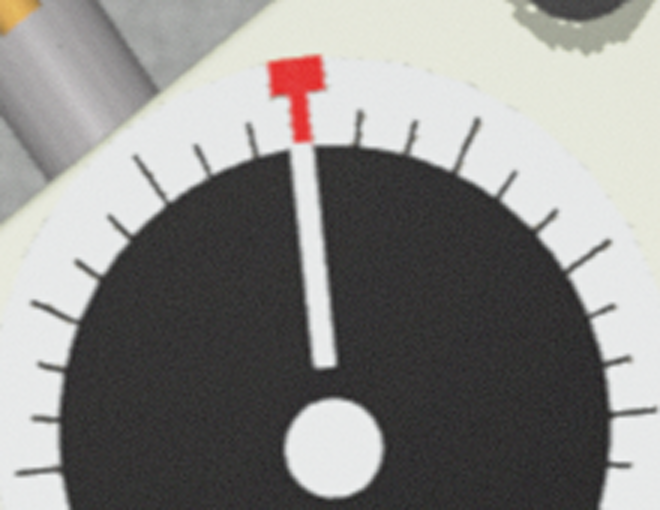

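The index line meets the red line within about 0.5°. Next is the key, located from the earlier picture and the current wrist picture.

```bash
python3 - <<'E'
from h import *
X,Y,p=rep()
hsv=cv2.cvtColor(cv2.imread('pics/w5.png'),cv2.COLOR_BGR2HSV)
m=((abs(hsv[...,0].astype(int)-65)<15)&(hsv[...,1]>120)&(hsv[...,2]>80)).astype(np.uint8)
n,l,st,ce=cv2.connectedComponentsWithStats(m)
for k in range(1,n):
  if st[k,4]>200:
    q=back('wrist',ce[k],.081)[:2];d=(q-p[:2])*1e3;print(st[k],ce[k],q,'tool',d@X,d@Y)
d=(np.array([.4477,-.1557])-p[:2])*1e3;print(d@X,d@Y)
E
```

```text
t 10.05 p [0.512  0.0218 0.2265] phi 305.62 q6 2.427 axis in tool mm [52.8  4.2] F [-0.2 -0.7 -0.3]
[   0   29   69   74 3464] [37.38423788 65.18937644] [0.74926482 0.04778861] tool 117.01270654622579 -207.99524384978557
[ 516   58   44   44 1428] [538.28291317  79.63585434] [ 0.44819899 -0.15521299] tool 106.69332747717462 154.97003822563448
106.79861343167319 155.65930014757674
```

```bash
python3 -m crank '{"translation":[[17.8,25.9,0],[17.8,25.9,0],[17.8,25.9,0],[17.8,25.9,0],[17.8,25.9,0],[17.7,25.8,0],[0,0,0],[0,0,0]],"roll":[0,0,0,0,0,0,0,0],"fingers":[0,0,0,0,0,0,0,0]}'
python3 -m crank '{"translation":[[0,0,30],[0,0,30],[0,0,30],[0,0,25],[0,0,10],[0,0,0],[0,0,0]],"roll":[0,0,0,0,0,0,0],"fingers":[0,0,0,0,0,0,0]}'
python3 -c "
from h import *
X,Y,p=rep();d=(np.array([.448,-.1555])-p[:2])*1e3;print(d@X,d@Y)"
```

```text
clock: 10.85
position: [0.4451, -0.1551, 0.2221]
ee_rot: [-0.0, 0.889, -0.458, -0.001]
contact_force: [-0.1, 0.3, -0.2]
width: -0.0002
gripper_force: 0.0
clock: 11.55
position: [0.4466, -0.155, 0.0989]
ee_rot: [-0.0, 0.89, -0.457, 0.001]
contact_force: [0.5, 0.2, 0.0]
width: -0.0001
gripper_force: 0.0
t 11.55 p [ 0.4466 -0.155   0.0989] phi 305.66 q6 2.038 axis in tool mm [ -52.7 -151.9] F [0.5 0.2 0. ]
1.2268111489060438 -0.782839527985561
```

Within 1.5 mm of the key's centre. I'll press down.

```bash
python3 -m crank '{"translation":[[1,-1,10],[0,0,6],[0,0,4],[0,0,3],[0,0,1],[0,0,0],[0,0,0]],"roll":[0,0,0,0,0,0,0],"fingers":[0,0,0,0,0,0,0]}'
```

```text
clock: 12.25
position: [0.4478, -0.1556, 0.0759]
ee_rot: [-0.0, 0.889, -0.457, 0.001]
contact_force: [-2.1, 1.3, 12.7]
width: -0.0001
gripper_force: 6.4
```

The key bottomed at z 76 mm with 12.7 N. I'll release it, retract and check.

```bash
python3 -m crank '{"translation":[[0,0,-4],[0,0,-8],[0,0,-30],[0,0,-40],[0,0,-40],[0,0,-25],[0,0,0]],"roll":[0,0,0,0,0,0,0],"fingers":[0,0,0,0,0,0,0]}'
python3 -m crank '{"translation":[[-40,20,0],[-40,20,0],[-40,20,0],[0,0,0],[0,0,0],[0,0,0]],"roll":[0,0,0,0,0,0],"fingers":[0,0,0,0,0,0]}'
python3 - <<'E'
from h import *
rep()
im=get_image('top')[180:350,260:460]
cv2.imwrite('pics/end.png',cv2.resize(im,None,fx=3.5,fy=3.5,interpolation=cv2.INTER_CUBIC))
cv2.imwrite('pics/end_w.png',get_image('wrist'))
E
```

```text
clock: 12.95
position: [0.4491, -0.1565, 0.2252]
ee_rot: [0.0, 0.889, -0.457, 0.004]
contact_force: [-0.3, -1.2, 0.0]
width: 0.0001
gripper_force: 0.0
clock: 13.55
position: [0.3293, -0.0932, 0.2211]
ee_rot: [0.0, 0.889, -0.457, 0.0]
contact_force: [0.5, 0.3, -0.6]
width: 0.0001
gripper_force: 0.0
t 13.55 p [ 0.3293 -0.0932  0.2211] phi 305.6 q6 2.04 axis in tool mm [  65.7 -211.4] F [ 0.5  0.3 -0.6]
```

View pics/end.png

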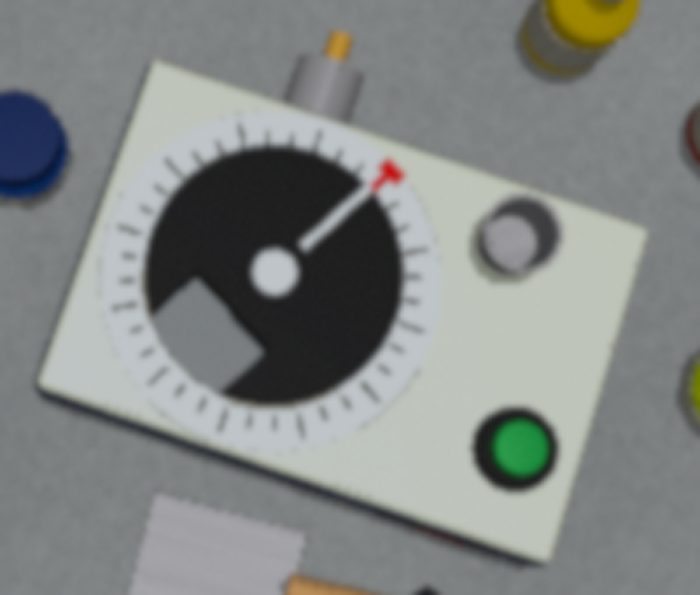

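The top view shows the index line running into the red line at about (370,187). The key is up at (521,448), and nothing else in view has moved. I'll hand it in.

```bash
python3 -c "
from rig import manip
print(manip.sign_off())"
```

```text
the job is handed in; nothing more can be done
None
```

The dial's index line is on the red target line (last measured about 0.5° off). The green key was then pressed fully down and came back up, nothing else in the final top view had moved, and the job is handed in at about 14 s.

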